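Close the sink strainer and turn its valve on

TASK

The sink's strainer has been cleaned: put its loose round cover back on the pot so that its three lugs drop into the three notches of the rim and it sits fully down and level. Then open the valve beside it by swinging the red lever a quarter turn, right to its end stop, keeping it shut until the cover is on. Leave the soap bottle, mug, brush and spanner where they are, and let go of everything.

Things in the scene. Friction and masses are not known exactly. Their poses are not given: they have to be found in the camera images.
- strainer: Blue strainer pot, fixed to the bench, 176 mm wide at its foot, 130 mm high to the rim, open on top. Origin: centre of its underside, on the bench; z up. A level steel pipe (axis 55 mm above the bench) runs from it along its own +y, through a brass ball valve 150 mm from the pot's axis, to 310 mm. The turned angle of the notches in its rim is NOT part of its pose: see rim.
- rim (a point): Centre of the mouth at the rim's top face; axes as the strainer's. The rim is a flat pale collar (diameters 168 and 120 mm) with 3 black-floored notches cut right across it, 24 mm wide, 12 mm deep, 120 degrees apart. It does not move, but one notch lies anywhere within 0.6 rad either way of the strainer's +x, not measured: look, or turn the cover on the rim until it drops.
- cover: Loose grey round cover, 164 mm wide, about 0.35 kg, at first right side up on a 6 mm rubber mat. Origin: on its axis, level with the undersides of its 3 yellow lugs; z up. Lugs: 16 mm wide, 9 mm deep, 66 to 76 mm from the axis, at 0, 120, 240 degrees from its x (yellow marks on top). Any lug fits any notch, 4 mm play each way. Disc: 9 to 17 mm above the origin; boss 90 mm wide up to 21 mm.
- cover_bar (a point): Point inside the cover's handle, on its axis, 52 mm above the cover's origin. The handle is an upright black bar across the centre, 66 mm long along the cover's x, 14 mm thick along its y, top 15 mm above this point. While the lugs are not in the notches the cover rests with its origin level with rim; seated, its origin is 9 mm below rim.
- lever (a joint): Angle of the valve's red lever about its upright axis: 0 = shut, pointing along the strainer's -x (starts up to 0.2 open); 1.571 = open, at the end stop, pointing along the strainer's +y, away from the pot. Opening turns it clockwise seen from above. It turns stiffly (about 0.25 N m) and stays where it is left.
- valve_axis (a point): Point on the lever's turning axis, at the lever's mid-height, 109 mm above the bench; axes as the strainer's.
- lever_grip (a point): Middle of the outer part of the lever's red grip, 85 mm from the turning axis, at mid-height. The red grip is 18 by 18 mm in section and lies 44 to 112 mm from the axis; free space below it down to the bench.
- soap: Bystander: green plastic bottle, 64 mm wide, 160 mm high. Origin: centre of its underside.
- mug: Bystander: white mug, 76 mm wide, 85 mm high. Origin: centre of its underside.
- brush: Bystander: yellow scrubbing brush, 170 mm long along its x, 45 mm wide, 42 mm high. Origin: centre of its underside.
- spanner: Bystander: steel spanner lying flat, long along its x. Origin: its underside.

How it is judged:
On the way, in this order (a step that is already met when the one before it is completed fails the run):
1. the cover is seated in the notches, level (z of cover in the frame of rim below -0.0065 m and horizontal distance between cover and rim below 0.007 m and angle between cover's own z axis and vertical below 0.03 rad), for 0.2 s.
2. the lever is at its open end stop (value of joint lever above 1.5 rad), for 0.2 s.
At the end, for the whole second after the job is handed in: The cover lies at rest on the rim with its lugs in the notches: its origin more than 6.5 mm below the rim point, within 7 mm of it sideways, and level within 0.03 rad; the lever is open to beyond 1.5 rad (all of step 1 and value of joint lever above 1.5 rad and linear speed of cover below 0.02 m/s); the robot touches nothing.
It fails at once if the valve is opened beyond 0.5 rad while the cover is not seated (value of joint lever above 0.5 rad and not (z of cover in the frame of rim below -0.0065 m and horizontal distance between cover and rim below 0.007 m and angle between cover's own z axis and vertical below 0.03 rad)).
It fails at once if a bystander is moved by more than 30 mm (distance of any of soap, mug, brush, spanner from where it was at the start of the episode above 0.03 m).
It also fails if it takes over 72 s, if anything falls off the work surface, if the arm or the gripper's body presses on something with over 40 N, if the wrist force passes 120 N, or if a joint passes its speed limit or range.

ROBOT

A 7-joint arm with a two-finger parallel gripper is mounted at the origin on the work surface. World frame = base frame: x ahead of the robot, y to its left, z up, the work surface at z = 0. Lengths are in m, angles in rad, forces in N, time in s.
With the tool pointing down it reaches from about 0.425 to 1.025 m from the base axis. Payload 3.6 kg.
Tool frame: the origin (TCP) lies at the very end of the fingers, on their centre line; the grasp point (between the pads) lies 19 mm behind it; z points along the fingers, y is the direction in which the jaws open and shut (so a half turn about z gives the same grasp; the last joint's range is limited). The gripper opens to 85 mm and grips with 20 to 120 N. Pads are 22 mm wide; open, the fingers measure 114 mm over their backs; the gripper's body (76 mm by 85 mm) begins 54 mm behind the grasp point. The pads swing forward as they close: fully open they stand 13 mm farther back than shut.
Start: joints at [-1.423, 0.591, 0.048, 1.609, -0.033, 0.943, -0.034], TCP at [0.174, 0.704, 0.231] pointing down, gripper open.
Joint ranges: [-2.69, 2.69], [-0.47, 2.24], [-1.27, 1.36], [0.19, 2.51], [-1.53, 4.68], [0.08, 2.07], [-3.09, 3.09]. Speed limits (rad/s): [2.57, 2.57, 3.14, 3.14, 3.14, 3.14, 3.14].

INTERFACE

Orientations are given as a 3x3 rotation matrix whose columns are the frame's x, y, z axes.
In Python, from station import env gives the robot as it stands.
- The arm moves only by the tool arm_command, never from a script. Its argument "rows" is a list of rows, each an object of numbers: "dx", "dy", "dz": the shift along the tool's x, y, z in m; "wx", "wy", "wz": the turn, a rotation vector about the tool's x, y, z in degrees. A call has 1 to 12 rows; each row shifts and turns the pose as measured when the row begins, along the tool's axes as they then stand; what a row does not reach is not made up. A row lasts 1/10 s, in which the tool goes at most 50 mm and 8.59 degrees, less where a joint would pass 70% of its speed; a pose out of reach is approached as far as the arm can. A call is refused whole if a number of a shift passes 0.05 or a number of a turn 8.59, either way. A call with a gripper value outside its range is refused whole. "jaw" is the finger opening in m, from 0 to 0.0854, set as the call begins (left out, the last holds). The fingers move at their own pace and stop on an object; "force" is the grip in N (left out, the last holds). Time passes only in rows, so rows that do not move let the fingers close. It gives the time, the measured TCP pose, the force and the opening at its end, in the units of the state.
- env.read_state(): the state, without advancing time (a new reading comes with each control period).
- env.read_camera(name): name is "scene" or "top"; returns a dict with "image" (480x640x3 uint8, blue, green, red), "vertical_fov" (degrees; the focal length in pixels is half the picture's height over the tangent of half this angle, whatever the lens; pixels are square), "cx", "cy" (the principal point, pixels), "origin" and "attitude" of the camera in the world. Camera axes: x right, y up, looking along -z (the intrinsics and any distortion apply to the point x, -y, -z); pixel columns grow to the right and rows downward; lengths in m; the calibration is good to about 2 mm. A picture is of the moment at which its call begins. There is no depth.
- env.finish_job(): hands the job in, once; it reports no verdict.
Trained networks look in a picture, given as the dict that the camera call returned (one of the last four; its "shot" number tells which), for a name from the list of things; names that differ only in an ending like _2 or _b are one class to them, and where a whole thing is asked for, a point or a joint stands for the part that bears it (a point fixed in the world has none). Each returns a list of dicts, best first, with "p" (0 to 1); they miss things now and then, are a little off and sometimes report something else, mostly with a low value. They report only what shows in the picture. A call takes as long as a camera call.
- env.search_frame(picture, target): "xyz" ([x, y, z] in m, in world coordinates, good to about 4 mm: the middle of the surface that is visible of it).
The state is a dict: "time": time; "qpos": joint angles; "joint_vel": joint speeds; "effort": joint torques, N m; "tcp_pos": TCP position; "ee_rot": TCP orientation; "ft_force": force on the tool from outside, world axes, zero at the start; "ft_torque": the same for the moment, N m; "finger_gap": finger opening in m.
Only numpy, scipy, OpenCV 4.12 (cv2) and the standard library are available. Lean on these libraries where they do the work, as an engineer would, in place of code of your own. Each camera call takes 0.05 s, during which the arm holds its last target. There are 200 camera calls.

## Working session

There is one attempt and no reset: what is moved stays moved. The work goes in short steps, Python scripts to look and compute and a tool call to move; the robot and the scene stay as the last step left them, time stands still between calls to the robot, and variables do not carry over. Pictures are saved under pics/ and viewed, about 8 in all and at most 12, crops included, and the job is handed in when it is done.

Besides the shell and the picture viewer there is one more tool, called after "Call:" in YAML: its name, and indented under it one key for each argument. arm_command: Moves the arm, as the interface text tells. Its arguments: {"type":"object","properties":{"rows":{"type":"array","items":{"type":"object","properties":{"dx":{"type":"number"},"dy":{"type":"number"},"dz":{"type":"number"},"wx":{"type":"number"},"wy":{"type":"number"},"wz":{"type":"number"}}}},"jaw":{"type":"number"},"force":{"type":"number"}},"required":["rows"]}

```bash
ls; mkdir -p pics
python3 - <<'E'
from station import env
import cv2,numpy as np
s=env.read_state();print(s['time'],s['tcp_pos'],np.round(s['ee_rot'],3).tolist(),s['finger_gap'])
for n in('scene','top'):
    p=env.read_camera(n);cv2.imwrite(f'pics/{n}0.png',p['image'])
    print(n,[ (k,np.round(v,4).tolist()) for k,v in p.items() if k not in('image',) and not isinstance(v,str)])
    for t in('strainer','cover','cover_bar','lever','lever_grip','soap','mug','brush','spanner'):
        try: print(t,[(np.round(d['xyz'],3).tolist(),round(d['p'],2)) for d in env.search_frame(p,t)[:2]])
        except Exception as e: print(t,e)
E
```

```text
pics
0.0 [0.17339322 0.70313045 0.23015321] [[-0.971, 0.239, -0.0], [0.239, 0.971, -0.002], [-0.0, -0.002, -1.0]] 0.08540935265014789
scene [('vertical_fov', 42.8825), ('cx', 319.2199), ('cy', 233.8742), ('origin', [1.5111, 0.603, 0.8427]), ('attitude', [[-0.523, -0.4777, 0.7059], [0.8521, -0.2726, 0.4469], [-0.0211, 0.8352, 0.5496]]), ('shot', 1)]
strainer [([0.568, 0.058, 0.077], 0.57)]
cover [([0.55, -0.277, 0.024], 0.58)]
cover_bar [([0.55, -0.272, 0.022], 0.77)]
lever [([0.505, 0.167, 0.112], 0.94)]
lever_grip [([0.504, 0.171, 0.115], 0.81)]
soap [([0.391, 0.354, 0.082], 0.55)]
mug [([0.378, -0.151, 0.069], 0.75)]
brush [([0.781, 0.027, 0.039], 0.74)]
spanner [([0.728, -0.244, 0.008], 0.63)]
top [('vertical_fov', 55.7012), ('cx', 315.3581), ('cy', 238.7305), ('origin', [0.3352, 0.0081, 1.1739]), ('attitude', [[-0.0075, 0.9779, -0.2089], [-1.0, -0.0076, 0.0005], [-0.0011, 0.2089, 0.9779]]), ('shot', 2)]
strainer [([0.548, 0.037, 0.071], 0.55)]
cover [([0.53, -0.286, 0.023], 0.87), ([0.546, 0.033, 0.073], 0.28)]
cover_bar [([0.532, -0.291, 0.022], 0.75)]
lever [([0.498, 0.163, 0.114], 0.93)]
lever_grip []
soap [([0.373, 0.329, 0.103], 0.77)]
mug [([0.389, -0.142, 0.004], 0.57)]
brush [([0.759, 0.019, 0.042], 0.57)]
spanner [([0.716, -0.25, 0.009], 0.65)]
```

View pics/top0.png

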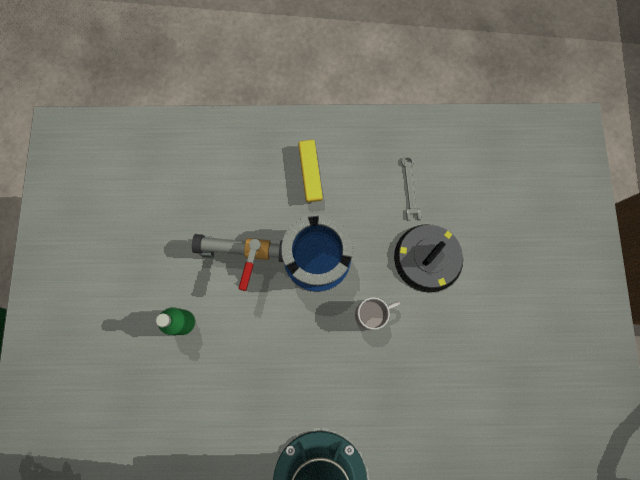

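View pics/scene0.png

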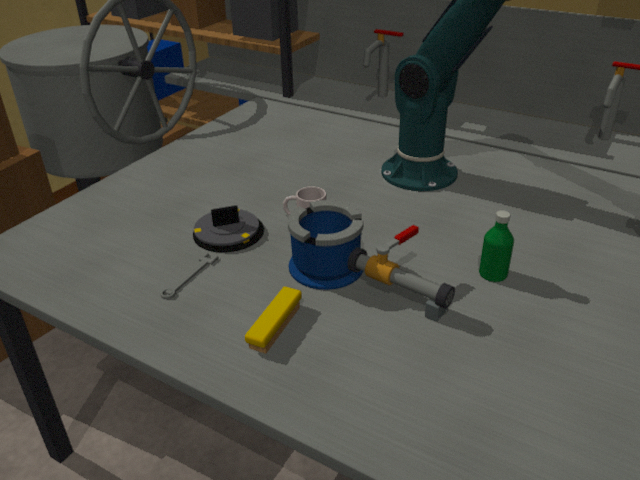

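```bash
cat > h.py <<'E'
from station import env
import cv2,numpy as np
def K(p):
    f=240/np.tan(np.radians(p['vertical_fov']/2));return f
def proj(p,X):
    R=np.array(p['attitude']);c=(np.atleast_2d(X)-p['origin'])@R
    return np.c_[p['cx']+K(p)*c[:,0]/-c[:,2],p['cy']-K(p)*c[:,1]/-c[:,2]]
def back(p,uv,z):
    uv=np.atleast_2d(uv);d=np.c_[(uv[:,0]-p['cx'])/K(p),-(uv[:,1]-p['cy'])/K(p),-np.ones(len(uv))]@np.array(p['attitude']).T
    o=np.array(p['origin']);return o+d*((z-o[2])/d[:,2])[:,None]
def rect(p,cx,cy,z,half=.13,n=390):
    # up=+x, left=+y
    w=np.array([[cx+half,cy+half,z],[cx+half,cy-half,z],[cx-half,cy-half,z],[cx-half,cy+half,z]])
    H=cv2.getPerspectiveTransform(proj(p,w).astype(np.float32),np.float32([[0,0],[n,0],[n,n],[0,n]]))
    return cv2.warpPerspective(p['image'],H,(n,n),flags=cv2.INTER_CUBIC)
def yellow(p,cxy,r,z):
    hsv=cv2.cvtColor(p['image'],cv2.COLOR_BGR2HSV)
    m=cv2.inRange(hsv,(22,150,90),(35,255,255))
    n,l,st,c=cv2.connectedComponentsWithStats(m)
    out=[]
    for i in range(1,n):
        w=back(p,c[i],z)[0]
        if st[i,4]>=6 and np.hypot(*(w[:2]-cxy))<r: out.append((w[:2],st[i,4]))
    return out
E
python3 - <<'E'
from h import *
ps=[env.read_camera('top'),env.read_camera('scene')]
print([k for k in ps[0]])
for p in ps:
    y=yellow(p,np.array([.54,-.285]),.11,.0235)
    print([(np.round(a,4).tolist(),n) for a,n in y])
    P=np.array([a for a,n in y]);c=P.mean(0)
    print('c',c,'ang',np.degrees(np.arctan2(*(P-c).T[::-1])),np.hypot(*(P-c).T))
    hsv=cv2.cvtColor(p['image'],cv2.COLOR_BGR2HSV)
    m=cv2.inRange(hsv,(0,150,80),(8,255,255))|cv2.inRange(hsv,(172,150,80),(180,255,255))
    n,l,st,cc=cv2.connectedComponentsWithStats(m)
    for i in range(1,n):
        w=back(p,cc[i],.112)[0]
        if st[i,4]>30 and abs(w[0]-.5)<.15 and abs(w[1]-.17)<.15: print('red',cc[i],w,st[i])
a=np.hstack([np.vstack([rect(p,.555,.045,.130,.1,300),]) for p in ps])
b=np.hstack([rect(p,.54,-.28,.0235,.1,300) for p in ps])
o=np.vstack([a,b])
for y in(150,450):
  for x in(150,450): cv2.drawMarker(o,(x,y),(0,0,255),0,8)
cv2.imwrite('pics/r1.png',o)
E
```

```text
['image', 'vertical_fov', 'cx', 'cy', 'origin', 'attitude', 'shot']
[([0.5898, -0.3361], np.int32(28)), ([0.55, -0.2176], np.int32(32)), ([0.4678, -0.3121], np.int32(31))]
c [ 0.53585827 -0.2885713 ] ang [ -41.38136037   78.74369625 -160.94886692] [0.07185157 0.07238795 0.0719849 ]
red [245.49099099 275.99099099] [0.47375503 0.17235953 0.112     ] [239 262  14  29 222]
[([0.5931, -0.3365], np.int32(26)), ([0.5531, -0.2188], np.int32(29))]
c [ 0.57306235 -0.27765766] ang [-71.23743695 108.76256305] [0.06215729 0.06215729]
red [405.82222222 232.25925926] [0.47392487 0.16902811 0.112     ] [395 225  23  16 135]
```

View pics/r1.png

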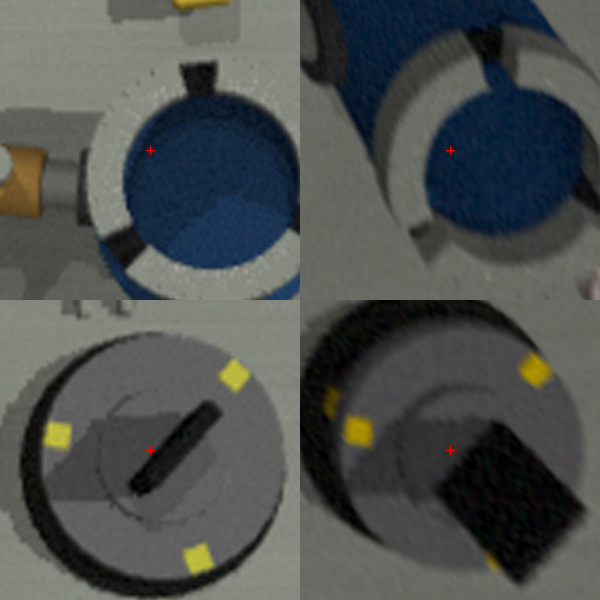

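Run:
```python
from h import *
from scipy.optimize import least_squares
from scipy.ndimage import map_coordinates
ps=[env.read_camera('top'),env.read_camera('scene')]
th=np.radians(np.arange(0,360,1.))
for p in ps:
    img=p['image'].astype(float)
    def samp(c,r,t):
        X=np.c_[c[0]+r*np.cos(t),c[1]+r*np.sin(t),np.full(np.size(t),.13)]
        uv=proj(p,X);return np.stack([map_coordinates(img[...,k],[uv[:,1],uv[:,0]],order=1) for k in range(3)],-1)
    c=np.array([.555,.017])
    rr=np.arange(.045,.075,.0005)
    for it in range(4):
        prof=np.stack([samp(c,np.full(360,r),th) for r in rr])   # r,th,3
        red=prof[...,2]
        g=np.diff(cv2.GaussianBlur(red,(1,5),0),axis=0)
        i=g.argmax(0);ok=g.max(0)>5
        R=(rr[i]+.00025)
        pts=np.c_[c[0]+R*np.cos(th),c[1]+R*np.sin(th)][ok]
        s=least_squares(lambda q:np.hypot(pts[:,0]-q[0],pts[:,1]-q[1])-q[2],[*c,.06],loss='soft_l1',f_scale=.001)
        c=s.x[:2]
    print('rim',s.x,ok.sum())
    t2=np.radians(np.arange(0,360,.5))
    B=np.mean([samp(c,np.full(720,r),t2).mean(-1) for r in np.arange(.064,.081,.002)],0)
    dark=np.maximum(0,90-B)
    # notch angle: fit window mod 120
    best=[]
    for k in range(3):
        for lo in [0]:
            a0=k*120
    m=np.radians(3*np.degrees(t2))
    print('phase',np.degrees(np.angle((dark*np.exp(1j*3*t2)).sum()))/3)
    on=B<75;d=np.degrees(t2)
    e=np.where(on!=np.roll(on,1))[0];print('edges',[(d[k],bool(on[k])) for k in e])
big=np.hstack([rect(p,.56,.02,.130,.13,390) for p in ps])
cv2.imwrite('pics/r2.png',big)
```

```text
rim [0.53492905 0.00363755 0.05944233] 314
phase 6.884703251419354
edges [(np.float64(16.5), False), (np.float64(118.00000000000001), True), (np.float64(136.0), False), (np.float64(238.0), True), (np.float64(256.0), False), (np.float64(358.5), True)]
rim [0.53810485 0.00276654 0.05896603] 227
phase 6.994920282821554
edges [(np.float64(17.0), False), (np.float64(117.5), True), (np.float64(135.5), False), (np.float64(358.0), True)]
```

View pics/r2.png

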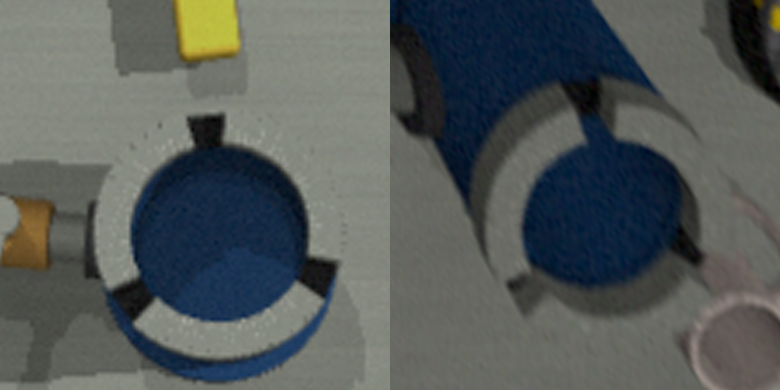

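```bash
cat >> h.py <<'E'
def delta(tgt,yaw_y=None,s=None):
    s=s or env.read_state();R=np.array(s['ee_rot']);d=R.T@(np.array(tgt)-s['tcp_pos'])
    print('t',round(s['time'],2),'pos',np.round(s['tcp_pos'],4),'gap',round(s['finger_gap'],4),'F',np.round(s['ft_force'],1),'T',np.round(s['ft_torque'],2))
    print('tool delta m',np.round(d,4),'ntr',np.ceil(np.abs(d).max()/.05))
    y=np.degrees(np.arctan2(R[1,1],R[0,1]))
    # tilt correction: rot vec (tool) bringing z to -Z
    t=np.degrees(np.cross(R.T@np.array([0,0,-1]),[0,0,1]))*-1
    print('yaw_y',round(y,2),'tilt fix wx,wy',np.round(t[:2],2),end=' ')
    if yaw_y is not None: print('wz total',round(-((yaw_y-y+180)%360-180),2),end='')
    print(' q',np.round(s['qpos'],2))
E
python3 - <<'E'
from h import *
delta([.5,.25,.25],48.8)
E
```

```text
t 1.2 pos [0.1736 0.7039 0.2313] gap 0.0852 F [ 0.3 -0.6 -0.9] T [ 0.01  0.   -0.02]
tool delta m [-0.4256 -0.3625 -0.0187] ntr 9.0
yaw_y 76.14 tilt fix wx,wy [-0.  0.] wz total 27.34 q [-1.42  0.59  0.05  1.61 -0.03  0.94 -0.03]
```

Call:
arm_command:
  rows:
    - {"dx": -0.043, "dy": -0.036, "dz": -0.002}
    - {"dx": -0.043, "dy": -0.036, "dz": -0.002}
    - {"dx": -0.043, "dy": -0.036, "dz": -0.002}
    - {"dx": -0.043, "dy": -0.036, "dz": -0.002}
    - {"dx": -0.043, "dy": -0.036, "dz": -0.002}
    - {"dx": -0.043, "dy": -0.036, "dz": -0.002}
    - {"dx": -0.043, "dy": -0.036, "dz": -0.002}
    - {"dx": -0.043, "dy": -0.036, "dz": -0.002}
    - {"dx": -0.043, "dy": -0.036, "dz": -0.002}
    - {"dx": -0.043, "dy": -0.036, "dz": -0.002}
    - {}
  jaw: 0.0854
  force: 60

```text
validation failed for argument at $.ro...
```

```bash
python3 -c "
from h import *
delta([.5375,-.289,.2],48.8)"
```

```text
t 1.2 pos [0.1736 0.7039 0.2313] gap 0.0852 F [ 0.3 -0.6 -0.9] T [ 0.01  0.   -0.02]
tool delta m [-0.5911 -0.8769  0.0313] ntr 18.0
yaw_y 76.14 tilt fix wx,wy [-0.  0.] wz total 27.34 q [-1.42  0.59  0.05  1.61 -0.03  0.94 -0.03]
```

Call:
arm_command:
  rows:
    - {"dx": -0.043, "dy": -0.036, "dz": -0.002}
    - {"dx": -0.043, "dy": -0.036, "dz": -0.002}
    - {"dx": -0.043, "dy": -0.036, "dz": -0.002}
    - {"dx": -0.043, "dy": -0.036, "dz": -0.002}
    - {"dx": -0.043, "dy": -0.036, "dz": -0.002}
    - {"dx": -0.043, "dy": -0.036, "dz": -0.002}
    - {"dx": -0.043, "dy": -0.036, "dz": -0.002}
    - {"dx": -0.043, "dy": -0.036, "dz": -0.002}
    - {"dx": -0.043, "dy": -0.036, "dz": -0.002}
    - {"dx": -0.043, "dy": -0.036, "dz": -0.002}
    - {"dx": 0}
  jaw: 0.0854
  force: 60

```text
validation failed for argument at $.ro...
```

```bash
python3 -c "
from h import *
delta([.5375,-.289,.2],48.8)"
```

```text
t 1.2 pos [0.1736 0.7039 0.2313] gap 0.0852 F [ 0.3 -0.6 -0.9] T [ 0.01  0.   -0.02]
tool delta m [-0.5911 -0.8769  0.0313] ntr 18.0
yaw_y 76.14 tilt fix wx,wy [-0.  0.] wz total 27.34 q [-1.42  0.59  0.05  1.61 -0.03  0.94 -0.03]
```

Perhaps all six keys are needed.

Call:
arm_command:
  rows:
    - {"dx": -0.043, "dy": -0.036, "dz": -0.002, "wx": 0, "wy": 0, "wz": 0}
    - {"dx": -0.043, "dy": -0.036, "dz": -0.002, "wx": 0, "wy": 0, "wz": 0}
  jaw: 0.0854
  force: 60

```text
time: 1.4
tcp_pos: [0.2283, 0.625, 0.2341]
ee_rot: [[-0.974, 0.224, -0.005], [0.224, 0.974, 0.007], [0.006, 0.006, -1.0]]
ft_force: [0.7, -0.2, -0.4]
finger_gap: 0.0853
```

```bash
python3 -c "
from h import *
delta([.5,.25,.25],48.8)"
```

```text
t 1.4 pos [0.2283 0.625  0.2341] gap 0.0853 F [ 0.7 -0.2 -0.4] T [ 0.01 -0.13 -0.01]
tool delta m [-0.3488 -0.3043 -0.0199] ntr 7.0
yaw_y 77.03 tilt fix wx,wy [ 0.33 -0.36] wz total 28.23 q [-1.31  0.51  0.04  1.75 -0.04  0.87  0.09]
```

Call:
arm_command:
  rows:
    - {"dx": -0.043, "dy": -0.037, "dz": -0.003, "wx": 0, "wy": 0, "wz": 0}
    - {"dx": -0.043, "dy": -0.037, "dz": -0.003, "wx": 0, "wy": 0, "wz": 0}
    - {"dx": -0.043, "dy": -0.037, "dz": -0.003, "wx": 0, "wy": 0, "wz": 0}
    - {"dx": -0.043, "dy": -0.037, "dz": -0.003, "wx": 0, "wy": 0, "wz": 0}
    - {"dx": -0.043, "dy": -0.037, "dz": -0.003, "wx": 0, "wy": 0, "wz": 0}
    - {"dx": -0.043, "dy": -0.037, "dz": -0.003, "wx": 0, "wy": 0, "wz": 0}
    - {"dx": -0.043, "dy": -0.037, "dz": -0.003, "wx": 0, "wy": 0, "wz": 0}
    - {"dx": -0.043, "dy": -0.037, "dz": -0.003, "wx": 0, "wy": 0, "wz": 0}
    - {"dx": 0, "dy": 0, "dz": 0, "wx": 0, "wy": 0, "wz": 8.5}
    - {"dx": 0, "dy": 0, "dz": 0, "wx": 0, "wy": 0, "wz": 8.5}
    - {"dx": 0, "dy": 0, "dz": 0, "wx": 0, "wy": 0, "wz": 8.5}

```text
time: 2.5
tcp_pos: [0.4749, 0.2884, 0.2552]
ee_rot: [[-0.777, 0.629, 0.004], [0.629, 0.777, 0.009], [0.002, 0.01, -1.0]]
ft_force: [-0.0, 0.4, 0.6]
finger_gap: 0.085
```

```bash
python3 -c "
from h import *
delta([.5375,-.289,.2],48.8)"
```

```text
t 2.5 pos [0.4749 0.2884 0.2552] gap 0.085 F [-0.   0.4  0.6] T [-0.06 -0.01  0.01]
tool delta m [-0.4121 -0.4099  0.0503] ntr 9.0
yaw_y 51.01 tilt fix wx,wy [ 0.55 -0.14] wz total 2.21 q [-0.79  0.35  0.21  1.98 -0.11  0.81  0.38]
```

Call:
arm_command:
  rows:
    - {"dx": -0.041, "dy": -0.041, "dz": 0, "wx": 0.2, "wy": 0, "wz": 0.5}
    - {"dx": -0.041, "dy": -0.041, "dz": 0, "wx": 0.2, "wy": 0, "wz": 0.5}
    - {"dx": -0.041, "dy": -0.041, "dz": 0, "wx": 0.2, "wy": 0, "wz": 0.5}
    - {"dx": -0.041, "dy": -0.041, "dz": 0, "wx": 0, "wy": 0, "wz": 0.5}
    - {"dx": -0.041, "dy": -0.041, "dz": 0, "wx": 0, "wy": 0, "wz": 0}
    - {"dx": -0.041, "dy": -0.041, "dz": 0, "wx": 0, "wy": 0, "wz": 0}
    - {"dx": -0.041, "dy": -0.041, "dz": 0, "wx": 0, "wy": 0, "wz": 0}
    - {"dx": -0.041, "dy": -0.041, "dz": 0, "wx": 0, "wy": 0, "wz": 0}
    - {"dx": -0.041, "dy": -0.041, "dz": 0.02, "wx": 0, "wy": 0, "wz": 0}
    - {"dx": -0.041, "dy": -0.041, "dz": 0.02, "wx": 0, "wy": 0, "wz": 0}
    - {"dx": 0, "dy": 0, "dz": 0, "wx": 0, "wy": 0, "wz": 0}

```text
time: 3.6
tcp_pos: [0.5216, -0.2131, 0.2233]
ee_rot: [[-0.758, 0.652, 0.015], [0.652, 0.758, 0.002], [-0.01, 0.011, -1.0]]
ft_force: [-0.8, -0.1, 0.8]
finger_gap: 0.0853
```

```bash
python3 -c "
from h import *
delta([.5375,-.289,.15],48.8)"
```

```text
t 3.6 pos [ 0.5216 -0.2131  0.2233] gap 0.0853 F [-0.8 -0.1  0.8] T [0.02 0.02 0.  ]
tool delta m [-0.0608 -0.0479  0.0734] ntr 2.0
yaw_y 49.29 tilt fix wx,wy [0.63 0.57] wz total 0.49 q [ 0.06  0.41  0.34  2.   -0.21  0.75  1.38]
```

Call:
arm_command:
  rows:
    - {"dx": -0.03, "dy": -0.024, "dz": 0.03, "wx": 0.6, "wy": 0.6, "wz": 0.5}
    - {"dx": -0.031, "dy": -0.024, "dz": 0.03, "wx": 0, "wy": 0, "wz": 0}
    - {"dx": -0.006, "dy": -0.005, "dz": 0.015, "wx": 0, "wy": 0, "wz": 0}
    - {"dx": 0, "dy": 0, "dz": 0, "wx": 0, "wy": 0, "wz": 0}

```text
time: 4.0
tcp_pos: [0.5399, -0.2942, 0.1501]
ee_rot: [[-0.752, 0.659, 0.003], [0.659, 0.752, 0.002], [-0.001, 0.004, -1.0]]
ft_force: [-0.2, -0.2, 0.2]
finger_gap: 0.0856
```

```bash
python3 -c "
from h import *
delta([.5375,-.289,.038],48.8)"
```

```text
t 4.0 pos [ 0.5399 -0.2942  0.1501] gap 0.0856 F [-0.2 -0.2  0.2] T [-0.01 -0.   -0.02]
tool delta m [0.0053 0.0019 0.1121] ntr 3.0
yaw_y 48.78 tilt fix wx,wy [0.21 0.07] wz total -0.02 q [ 0.22  0.57  0.3   1.94 -0.26  0.67  1.53]
```

Call:
arm_command:
  rows:
    - {"dx": 0.005, "dy": 0.002, "dz": 0.035, "wx": 0.2, "wy": 0.1, "wz": 0}
    - {"dx": 0, "dy": 0, "dz": 0.035, "wx": 0, "wy": 0, "wz": 0}
    - {"dx": 0, "dy": 0, "dz": 0.025, "wx": 0, "wy": 0, "wz": 0}
    - {"dx": 0, "dy": 0, "dz": 0.01, "wx": 0, "wy": 0, "wz": 0}
    - {"dx": 0, "dy": 0, "dz": 0, "wx": 0, "wy": 0, "wz": 0}

```text
time: 4.5
tcp_pos: [0.5432, -0.2819, 0.0477]
ee_rot: [[-0.757, 0.653, 0.008], [0.653, 0.757, 0.003], [-0.004, 0.007, -1.0]]
ft_force: [0.8, -0.6, 0.1]
finger_gap: 0.0853
```

```bash
python3 -c "
from h import *
delta([.5375,-.289,.038],48.8)"
```

```text
t 4.5 pos [ 0.5432 -0.2819  0.0477] gap 0.0853 F [ 0.8 -0.6  0.1] T [0.05 0.   0.01]
tool delta m [-0.0003 -0.0091  0.0096] ntr 1.0
yaw_y 49.22 tilt fix wx,wy [0.43 0.24] wz total 0.42 q [ 0.26  0.71  0.22  1.99 -0.33  0.47  1.57]
```

Call:
arm_command:
  rows:
    - {"dx": 0, "dy": -0.009, "dz": 0.009, "wx": 0.4, "wy": 0.2, "wz": 0.4}
    - {"dx": 0, "dy": 0, "dz": 0, "wx": 0, "wy": 0, "wz": 0}

```text
time: 4.7
tcp_pos: [0.5388, -0.2883, 0.0407]
ee_rot: [[-0.754, 0.657, 0.004], [0.657, 0.754, -0.001], [-0.003, 0.002, -1.0]]
ft_force: [-0.3, 0.9, -0.3]
finger_gap: 0.0853
```

```bash
python3 -c "
from h import *
delta([.5375,-.289,.038],48.8)"
```

```text
t 4.7 pos [ 0.5388 -0.2883  0.0407] gap 0.0853 F [-0.3  0.9 -0.3] T [-0.03  0.04  0.01]
tool delta m [ 0.0005 -0.0014  0.0027] ntr 1.0
yaw_y 48.91 tilt fix wx,wy [0.09 0.2 ] wz total 0.11 q [ 0.27  0.72  0.22  1.99 -0.33  0.46  1.58]
```

Good. Close.

Call:
arm_command:
  rows:
    - {"dx": 0, "dy": -0.001, "dz": 0.002, "wx": 0.1, "wy": 0.2, "wz": 0}
    - {"dx": 0, "dy": 0, "dz": 0, "wx": 0, "wy": 0, "wz": 0}
    - {"dx": 0, "dy": 0, "dz": 0, "wx": 0, "wy": 0, "wz": 0}
    - {"dx": 0, "dy": 0, "dz": 0, "wx": 0, "wy": 0, "wz": 0}
    - {"dx": 0, "dy": 0, "dz": 0, "wx": 0, "wy": 0, "wz": 0}
    - {"dx": 0, "dy": 0, "dz": 0, "wx": 0, "wy": 0, "wz": 0}
    - {"dx": 0, "dy": 0, "dz": 0, "wx": 0, "wy": 0, "wz": 0}
    - {"dx": 0, "dy": 0, "dz": 0, "wx": 0, "wy": 0, "wz": 0}
  jaw: 0
  force: 80

```text
time: 5.5
tcp_pos: [0.5397, -0.2911, 0.042]
ee_rot: [[-0.753, 0.658, 0.005], [0.658, 0.753, -0.003], [-0.005, 0.001, -1.0]]
ft_force: [-1.1, 0.3, 0.1]
finger_gap: 0.013
```

```bash
python3 -c "
from h import *
delta([.5375,-.289,.038],48.8)"
```

```text
t 5.5 pos [ 0.5397 -0.2911  0.042 ] gap 0.013 F [-1.1  0.3  0.1] T [-0.05  0.09 -0.03]
tool delta m [0.0031 0.0002 0.004 ] ntr 1.0
yaw_y 48.83 tilt fix wx,wy [0.04 0.31] wz total 0.03 q [ 0.27  0.72  0.22  1.99 -0.33  0.46  1.58]
```

Call:
arm_command:
  rows:
    - {"dx": 0, "dy": 0, "dz": -0.02, "wx": 0, "wy": 0, "wz": 0}
    - {"dx": 0, "dy": 0, "dz": -0.03, "wx": 0, "wy": 0.2, "wz": 0}
    - {"dx": 0, "dy": 0, "dz": -0.04, "wx": 0, "wy": 0, "wz": 0}
    - {"dx": 0, "dy": 0, "dz": -0.04, "wx": 0, "wy": 0, "wz": 0}
    - {"dx": 0, "dy": 0, "dz": -0.03, "wx": 0, "wy": 0, "wz": 0}
    - {"dx": 0, "dy": 0, "dz": -0.02, "wx": 0, "wy": 0, "wz": 0}
    - {"dx": 0, "dy": 0, "dz": 0, "wx": 0, "wy": 0, "wz": 0}

```text
time: 6.2
tcp_pos: [0.5353, -0.2871, 0.2219]
ee_rot: [[-0.754, 0.657, -0.012], [0.657, 0.754, 0.007], [0.014, -0.002, -1.0]]
ft_force: [0.5, -0.9, -3.1]
finger_gap: 0.013
```

```bash
python3 -c "
from h import *
delta([.5365,.003,.22],97)"
```

```text
t 6.2 pos [ 0.5353 -0.2871  0.2219] gap 0.013 F [ 0.5 -0.9 -3.1] T [-0.04 -0.12  0.  ]
tool delta m [0.1897 0.2195 0.0039] ntr 5.0
yaw_y 48.92 tilt fix wx,wy [-0.14 -0.78] wz total -48.08 q [ 0.17  0.48  0.35  1.89 -0.22  0.82  1.49]
```

Call:
arm_command:
  rows:
    - {"dx": 0.031, "dy": 0.036, "dz": 0, "wx": 0, "wy": -0.5, "wz": 0}
    - {"dx": 0.031, "dy": 0.036, "dz": 0, "wx": 0, "wy": 0, "wz": 0}
    - {"dx": 0.031, "dy": 0.036, "dz": 0, "wx": 0, "wy": 0, "wz": 0}
    - {"dx": 0.031, "dy": 0.036, "dz": 0, "wx": 0, "wy": 0, "wz": 0}
    - {"dx": 0.031, "dy": 0.036, "dz": 0, "wx": 0, "wy": 0, "wz": 0}
    - {"dx": 0.031, "dy": 0.036, "dz": 0, "wx": 0, "wy": 0, "wz": 0}
    - {"dx": 0, "dy": 0, "dz": 0, "wx": 0, "wy": 0, "wz": -8}
    - {"dx": 0, "dy": 0, "dz": 0, "wx": 0, "wy": 0, "wz": -8}
    - {"dx": 0, "dy": 0, "dz": 0, "wx": 0, "wy": 0, "wz": -8}
    - {"dx": 0, "dy": 0, "dz": 0, "wx": 0, "wy": 0, "wz": -8}
    - {"dx": 0, "dy": 0, "dz": 0, "wx": 0, "wy": 0, "wz": -8}
    - {"dx": 0, "dy": 0, "dz": 0, "wx": 0, "wy": 0, "wz": -8}

```text
time: 7.4
tcp_pos: [0.5221, 0.0141, 0.1997]
ee_rot: [[-0.987, -0.153, -0.04], [-0.153, 0.988, -0.003], [0.04, 0.003, -0.999]]
ft_force: [0.5, 0.7, -3.4]
finger_gap: 0.0128
```

```bash
python3 -c "
from h import *
delta([.5365,.003,.22],97)"
```

```text
t 7.4 pos [0.5221 0.0141 0.1997] gap 0.0128 F [ 0.5  0.7 -3.4] T [ 0.   -0.14  0.02]
tool delta m [-0.0117 -0.0131 -0.0208] ntr 1.0
yaw_y 98.79 tilt fix wx,wy [ 0.2 -2.3] wz total 1.79 q [-0.18  0.4   0.09  2.07 -0.06  0.72  1.67]
```

Call:
arm_command:
  rows:
    - {"dx": -0.012, "dy": -0.013, "dz": -0.015, "wx": 0.2, "wy": -2.3, "wz": 1.8}
    - {"dx": 0, "dy": 0, "dz": 0, "wx": 0, "wy": 0, "wz": 0}
    - {"dx": 0, "dy": 0, "dz": 0, "wx": 0, "wy": 0, "wz": 0}

```text
time: 7.7
tcp_pos: [0.5348, 0.0016, 0.2116]
ee_rot: [[-0.994, -0.113, -0.004], [-0.113, 0.994, -0.0], [0.004, -0.0, -1.0]]
ft_force: [-0.4, 0.2, -3.8]
finger_gap: 0.0131
```

```bash
cat >> h.py <<'E'
def cov(zoff=.036):
    for n in('top','scene'):
        p=env.read_camera(n);s=env.read_state();t=np.array(s['tcp_pos']);R=np.array(s['ee_rot'])
        z=t[2]-zoff+.0175
        y=sorted(yellow(p,t[:2],.12,z),key=lambda a:-a[1])[:3]
        P=np.array([a for a,_ in y])
        print(n,'z',round(z,4),np.round(P,4).tolist(),[int(k) for _,k in y])
        if len(P)==3:
            from scipy.optimize import least_squares
            c=P.mean(0);q=least_squares(lambda q:np.sort(np.hypot(*(P-q[:2]).T))-.072,c).x
            a=np.degrees(np.arctan2(*(P-c).T[::-1]));print(' c',np.round(c,4),'mod120',np.round((a-7+60)%120-60+7,2),'r',np.round(np.hypot(*(P-c).T),4))
        cv2.imwrite(f'pics/l_{n}.png',p['image'])
E
python3 -c "
from h import *
delta([.5365,.003,.22],97);cov();delta([.5365,.003,.22],97)"
```

```text
t 7.7 pos [0.5348 0.0016 0.2116] gap 0.0131 F [-0.4  0.2 -3.8] T [-0.    0.01 -0.01]
tool delta m [-0.0018  0.0012 -0.0084] ntr 1.0
yaw_y 96.51 tilt fix wx,wy [-0.   -0.22] wz total -0.49 q [-0.17  0.38  0.11  2.06 -0.06  0.71  1.66]
top z 0.1934 [] []
scene z 0.1935 [[0.607, 0.0097], [0.4918, 0.0582], [0.5066, -0.0641]] [34, 31, 27]
 c [0.5351 0.0013] mod120 [6.71 7.27 6.4 ] r [0.0724 0.0715 0.0713]
t 7.8 pos [0.5355 0.0016 0.212 ] gap 0.0128 F [ 0.4 -0.2 -3.3] T [-0.02 -0.02 -0.03]
tool delta m [-0.0011  0.0013 -0.008 ] ntr 1.0
yaw_y 96.58 tilt fix wx,wy [-0.03 -0.13] wz total -0.42 q [-0.17  0.38  0.11  2.06 -0.06  0.71  1.66]
```

Call:
arm_command:
  rows:
    - {"dx": -0.003, "dy": 0.001, "dz": 0.015, "wx": 0, "wy": -0.15, "wz": -0.3}
    - {"dx": 0, "dy": 0, "dz": 0.015, "wx": 0, "wy": 0, "wz": 0}
    - {"dx": 0, "dy": 0, "dz": 0.006, "wx": 0, "wy": 0, "wz": 0}
    - {"dx": 0, "dy": 0, "dz": 0, "wx": 0, "wy": 0, "wz": 0}
    - {"dx": 0, "dy": 0, "dz": 0, "wx": 0, "wy": 0, "wz": 0}

```text
time: 8.3
tcp_pos: [0.539, 0.0038, 0.1754]
ee_rot: [[-0.993, -0.118, 0.002], [-0.118, 0.993, -0.001], [-0.002, -0.001, -1.0]]
ft_force: [0.4, -0.2, -3.5]
finger_gap: 0.0127
```

```bash
python3 -c "
from h import *
delta([.5385,.003,.166],97);cov();delta([.5385,.003,.166],97)"
```

```text
t 8.3 pos [0.539  0.0038 0.1754] gap 0.0127 F [ 0.4 -0.2 -3.5] T [ 0.01 -0.01 -0.02]
tool delta m [ 0.0006 -0.0007  0.0094] ntr 1.0
yaw_y 96.75 tilt fix wx,wy [-0.04  0.09] wz total -0.25 q [-0.17  0.44  0.1   2.08 -0.07  0.63  1.67]
top z 0.157 [] []
scene z 0.1572 [[0.6103, 0.013], [0.4961, 0.0617], [0.5107, -0.0622]] [34, 30, 27]
 c [0.539  0.0042] mod120 [7.09 6.76 6.93] r [0.0718 0.0718 0.0722]
t 8.4 pos [0.5392 0.0038 0.1757] gap 0.013 F [-0.3  0.6 -3.8] T [-0.02 -0.01  0.02]
tool delta m [ 0.0008 -0.0007  0.0097] ntr 1.0
yaw_y 96.75 tilt fix wx,wy [-0.04  0.14] wz total -0.25 q [-0.17  0.44  0.1   2.08 -0.07  0.62  1.67]
```

Call:
arm_command:
  rows:
    - {"dx": 0.001, "dy": -0.001, "dz": 0.004, "wx": 0, "wy": 0.1, "wz": 0}
    - {"dx": 0, "dy": 0, "dz": 0.003, "wx": 0, "wy": 0, "wz": 0}
    - {"dx": 0, "dy": 0, "dz": 0.003, "wx": 0, "wy": 0, "wz": 0}
    - {"dx": 0, "dy": 0, "dz": 0.003, "wx": 0, "wy": 0, "wz": 0}
    - {"dx": 0, "dy": 0, "dz": 0, "wx": 0, "wy": 0, "wz": 0}

```text
time: 8.9
tcp_pos: [0.5392, 0.0026, 0.163]
ee_rot: [[-0.993, -0.117, 0.003], [-0.117, 0.993, -0.0], [-0.003, -0.001, -1.0]]
ft_force: [-0.3, 0.0, -3.4]
finger_gap: 0.0126
```

```bash
python3 -c "
from h import *
delta([.5385,.003,.157],97)"
```

```text
t 8.9 pos [0.5392 0.0026 0.163 ] gap 0.0126 F [-0.3  0.  -3.4] T [ 0.02  0.03 -0.03]
tool delta m [0.0007 0.0005 0.006 ] ntr 1.0
yaw_y 96.73 tilt fix wx,wy [-0.04  0.19] wz total -0.27 q [-0.16  0.46  0.1   2.09 -0.07  0.6   1.67]
```

Already below the rim-contact height with no contact force; continue.

Call:
arm_command:
  rows:
    - {"dx": 0, "dy": 0, "dz": 0.003, "wx": 0, "wy": 0.2, "wz": 0}
    - {"dx": 0, "dy": 0, "dz": 0.002, "wx": 0, "wy": 0, "wz": 0}
    - {"dx": 0, "dy": 0, "dz": 0.002, "wx": 0, "wy": 0, "wz": 0}
    - {"dx": 0, "dy": 0, "dz": 0, "wx": 0, "wy": 0, "wz": 0}

```text
time: 9.3
tcp_pos: [0.5396, 0.0025, 0.1574]
ee_rot: [[-0.993, -0.117, -0.0], [-0.117, 0.993, -0.0], [0.0, -0.0, -1.0]]
ft_force: [-0.6, 0.4, -3.9]
finger_gap: 0.0127
```

```bash
python3 -c "
from h import *
delta([.5385,.003,.157],97)"
```

```text
t 9.3 pos [0.5396 0.0025 0.1574] gap 0.0127 F [-0.6  0.4 -3.9] T [ 0.04 -0.01 -0.1 ]
tool delta m [0.001  0.0006 0.0004] ntr 1.0
yaw_y 96.71 tilt fix wx,wy [-0.02 -0.01] wz total -0.29 q [-0.16  0.47  0.09  2.09 -0.08  0.59  1.68]
```

Call:
arm_command:
  rows:
    - {"dx": 0, "dy": 0, "dz": 0.002, "wx": 0, "wy": 0, "wz": 0}
    - {"dx": 0, "dy": 0, "dz": 0.002, "wx": 0, "wy": 0, "wz": 0}
    - {"dx": 0, "dy": 0, "dz": 0, "wx": 0, "wy": 0, "wz": 0}

```text
time: 9.6
tcp_pos: [0.54, 0.0025, 0.1576]
ee_rot: [[-0.993, -0.116, 0.001], [-0.116, 0.993, 0.001], [-0.001, 0.001, -1.0]]
ft_force: [0.0, -0.4, -2.4]
finger_gap: 0.0128
```

```bash
python3 -c "
from h import *
delta([.5385,.003,.157],97)"
```

```text
t 9.6 pos [0.54   0.0025 0.1576] gap 0.0128 F [ 0.  -0.4 -2.4] T [0.01 0.01 0.  ]
tool delta m [0.0015 0.0007 0.0006] ntr 1.0
yaw_y 96.69 tilt fix wx,wy [0.03 0.06] wz total -0.31 q [-0.16  0.47  0.09  2.09 -0.08  0.59  1.68]
```

Call:
arm_command:
  rows:
    - {"dx": 0, "dy": 0, "dz": 0, "wx": 0, "wy": 0, "wz": 0}
    - {"dx": 0, "dy": 0, "dz": 0, "wx": 0, "wy": 0, "wz": 0}
    - {"dx": 0, "dy": 0, "dz": 0, "wx": 0, "wy": 0, "wz": 0}
    - {"dx": 0, "dy": 0, "dz": 0, "wx": 0, "wy": 0, "wz": 0}
    - {"dx": 0, "dy": 0, "dz": -0.02, "wx": 0, "wy": 0, "wz": 0}
    - {"dx": 0, "dy": 0, "dz": -0.04, "wx": 0, "wy": 0, "wz": 0}
    - {"dx": 0, "dy": 0, "dz": -0.05, "wx": 0, "wy": 0, "wz": 0}
    - {"dx": 0, "dy": 0.03, "dz": -0.03, "wx": 0, "wy": 0, "wz": 0}
    - {"dx": 0.03, "dy": 0.04, "dz": 0, "wx": 0, "wy": 0, "wz": 0}
    - {"dx": 0.03, "dy": 0.04, "dz": 0, "wx": 0, "wy": 0, "wz": 0}
    - {"dx": 0.03, "dy": 0.04, "dz": 0, "wx": 0, "wy": 0, "wz": 0}
    - {"dx": 0, "dy": 0.0, "dz": 0, "wx": 0, "wy": 0, "wz": 0}
  jaw: 0.0854

```text
time: 10.8
tcp_pos: [0.4347, 0.1448, 0.3029]
ee_rot: [[-0.994, -0.111, 0.007], [-0.111, 0.994, 0.002], [-0.007, 0.002, -1.0]]
ft_force: [0.5, 0.1, 0.5]
finger_gap: 0.0853
```

Run:
```python
from h import *
delta([.45,.17,.2],90)
P={}
for n in('top','scene'):
    p=env.read_camera(n);cv2.imwrite(f'pics/s_{n}.png',p['image']);P[n]=p
    for z in (.1385,.1475):
        y=sorted(yellow(p,np.array([.5365,.003]),.1,z),key=lambda a:-a[1])[:3];A=np.array([a for a,_ in y])
        if len(A): c=A.mean(0);print(n,z,np.round(A,4).tolist(),c,np.hypot(*(A-c).T),np.degrees(np.arctan2(*(A-c).T[::-1])))
cv2.imwrite('pics/s.png',np.hstack([rect(P['top'],.5,.12,.118,.2,400),cv2.resize(P['scene']['image'][170:330,250:410],(400,400))]))
```

```text
t 10.8 pos [0.4347 0.1448 0.3029] gap 0.0853 F [0.5 0.1 0.5] T [-0.07  0.02  0.01]
tool delta m [-0.0172  0.0231  0.1031] ntr 3.0
yaw_y 96.35 tilt fix wx,wy [0.1  0.42] wz total 6.35 q [-0.46  0.16  0.04  2.11 -0.01  0.86  1.27]
top 0.1385 [[0.5081, -0.0629], [0.4942, 0.0612], [0.6079, 0.0118]] [0.53672411 0.00334885] [0.07217175 0.07178547 0.07163726] [-113.33957215  126.34620283    6.77128948]
top 0.1475 [[0.5066, -0.0623], [0.4928, 0.0607], [0.6055, 0.0118]] [0.53497241 0.00338976] [0.07154443 0.07116151 0.07101459] [-113.33957215  126.34620283    6.77128948]
scene 0.1385 [[0.6113, 0.0108], [0.4966, 0.0595], [0.512, -0.0633]] [0.53996415 0.00231728] [0.07187615 0.07182091 0.0713733 ] [   6.74175393  127.17888412 -113.07817151]
scene 0.1475 [[0.6228, 0.0183], [0.5095, 0.0665], [0.5248, -0.0548]] [0.55237631 0.00999412] [0.07095754 0.070903   0.07046112] [   6.74175393  127.17888412 -113.07817151]
```

View pics/s.png

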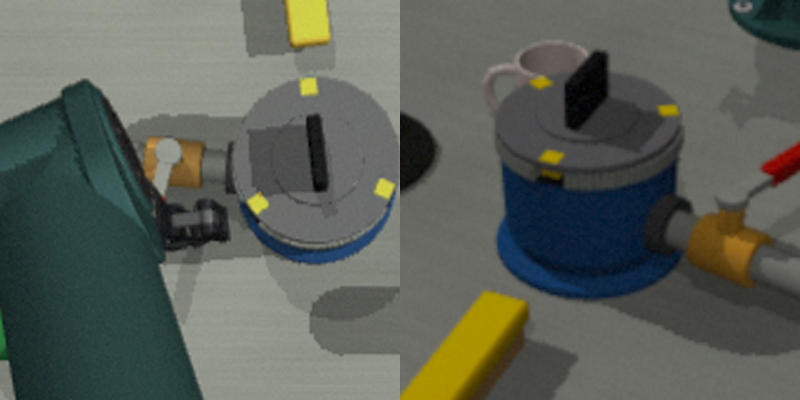

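Call:
arm_command:
  rows:
    - {"dx": -0.02, "dy": -0.018, "dz": 0, "wx": 0, "wy": 0.4, "wz": 0}
    - {"dx": 0, "dy": 0, "dz": 0.03, "wx": 0, "wy": 0, "wz": 0}
    - {"dx": 0, "dy": 0, "dz": 0.04, "wx": 0, "wy": 0, "wz": 0}
    - {"dx": 0, "dy": 0, "dz": 0.04, "wx": 0, "wy": 0, "wz": 0}
    - {"dx": 0, "dy": 0, "dz": 0, "wx": 0, "wy": 0, "wz": 0}
    - {"dx": 0, "dy": 0, "dz": 0, "wx": 0, "wy": 0, "wz": 0}
  jaw: 0
  force: 40

```text
time: 11.5
tcp_pos: [0.4728, 0.1161, 0.1923]
ee_rot: [[-0.996, -0.088, 0.014], [-0.088, 0.996, -0.002], [-0.014, -0.003, -1.0]]
ft_force: [0.5, -0.6, 0.7]
finger_gap: 0.0002
```

```bash
python3 -c "
from h import *
delta([.456,.126,.091],96)"
```

```text
t 11.5 pos [0.4728 0.1161 0.1923] gap 0.0002 F [ 0.5 -0.6  0.7] T [-0.03 -0.01 -0.04]
tool delta m [0.0173 0.0117 0.101 ] ntr 3.0
yaw_y 95.06 tilt fix wx,wy [-0.2  0.8] wz total -0.94 q [-0.39  0.35  0.06  2.18 -0.03  0.6   1.35]
```

Call:
arm_command:
  rows:
    - {"dx": 0.015, "dy": 0.007, "dz": 0.02, "wx": -0.2, "wy": 0.8, "wz": 0}
    - {"dx": 0, "dy": 0, "dz": 0.03, "wx": 0, "wy": 0, "wz": 0}
    - {"dx": 0, "dy": 0, "dz": 0.03, "wx": 0, "wy": 0, "wz": 0}
    - {"dx": 0, "dy": 0, "dz": 0.015, "wx": 0, "wy": 0, "wz": 0}
    - {"dx": 0, "dy": 0, "dz": 0, "wx": 0, "wy": 0, "wz": 0}

```text
time: 12.0
tcp_pos: [0.4699, 0.1215, 0.1038]
ee_rot: [[-0.996, -0.081, 0.021], [-0.081, 0.997, 0.005], [-0.021, 0.004, -1.0]]
ft_force: [-0.1, -0.1, 0.3]
finger_gap: -0.0003
```

```bash
cat >> h.py <<'E'
A=np.array([.5495,.152])
def lev(phi,r=.085,off=.024,z=.091):
    f=np.radians(phi);G=A+r*np.array([np.cos(f),np.sin(f)])+off*np.array([-np.sin(f),np.cos(f)])
    s=env.read_state();R=np.array(s['ee_rot']);return np.r_[G,z],R.T@(np.r_[G,z]-s['tcp_pos'])
E
python3 -c "
from h import *
delta([.456,.126,.091],96)
for f in (165,155,145,135,125,115,105,95,85): print(f,[np.round(x,3).tolist() for x in lev(f)])"
```

```text
t 12.0 pos [0.4699 0.1215 0.1038] gap -0.0003 F [-0.1 -0.1  0.3] T [-0.07  0.03 -0.04]
tool delta m [0.0137 0.0055 0.0126] ntr 1.0
yaw_y 94.66 tilt fix wx,wy [0.21 1.2 ] wz total -1.34 q [-0.38  0.5   0.04  2.25 -0.05  0.37  1.35]
165 [[0.461, 0.151, 0.091], [0.007, 0.03, 0.013]]
155 [[0.462, 0.166, 0.091], [0.004, 0.045, 0.013]]
145 [[0.466, 0.181, 0.091], [-0.001, 0.06, 0.013]]
135 [[0.472, 0.195, 0.091], [-0.008, 0.073, 0.013]]
125 [[0.481, 0.208, 0.091], [-0.018, 0.085, 0.014]]
115 [[0.492, 0.219, 0.091], [-0.03, 0.095, 0.014]]
105 [[0.504, 0.228, 0.091], [-0.043, 0.103, 0.014]]
95 [[0.518, 0.235, 0.091], [-0.057, 0.109, 0.014]]
85 [[0.533, 0.239, 0.091], [-0.072, 0.112, 0.015]]
```

Call:
arm_command:
  rows:
    - {"dx": 0.008, "dy": 0.005, "dz": 0.012, "wx": 0.2, "wy": 1.2, "wz": 0}
    - {"dx": 0.002, "dy": 0.02, "dz": 0, "wx": 0, "wy": 0, "wz": 0}
    - {"dx": 0, "dy": 0.015, "dz": 0, "wx": 0, "wy": 0, "wz": 0}
    - {"dx": -0.003, "dy": 0.015, "dz": 0, "wx": 0, "wy": 0, "wz": 0}
    - {"dx": -0.005, "dy": 0.014, "dz": 0, "wx": 0, "wy": 0, "wz": 0}
    - {"dx": 0, "dy": 0, "dz": 0, "wx": 0, "wy": 0, "wz": 0}

```text
time: 12.6
tcp_pos: [0.4674, 0.1888, 0.0969]
ee_rot: [[-0.997, -0.073, 0.006], [-0.073, 0.997, -0.003], [-0.006, -0.003, -1.0]]
ft_force: [0.2, 0.2, 0.4]
finger_gap: 0.0001
```

```bash
python3 -c "
from h import *
delta([.456,.126,.091],96)
for f in (145,135,125,115,105,95,85): print(f,[np.round(x,3).tolist() for x in lev(f)])"
```

```text
t 12.6 pos [0.4674 0.1888 0.0969] gap 0.0001 F [0.2 0.2 0.4] T [-0.02  0.   -0.01]
tool delta m [ 0.016  -0.0618  0.006 ] ntr 2.0
yaw_y 94.16 tilt fix wx,wy [-0.17  0.33] wz total -1.84 q [-0.52  0.53  0.06  2.2  -0.07  0.4   1.24]
145 [[0.466, 0.181, 0.091], [0.002, -0.008, 0.006]]
135 [[0.472, 0.195, 0.091], [-0.005, 0.006, 0.006]]
125 [[0.481, 0.208, 0.091], [-0.015, 0.018, 0.006]]
115 [[0.492, 0.219, 0.091], [-0.026, 0.028, 0.006]]
105 [[0.504, 0.228, 0.091], [-0.04, 0.036, 0.006]]
95 [[0.518, 0.235, 0.091], [-0.054, 0.042, 0.006]]
85 [[0.533, 0.239, 0.091], [-0.069, 0.045, 0.006]]
```

Call:
arm_command:
  rows:
    - {"dx": -0.005, "dy": 0.008, "dz": 0.003, "wx": 0, "wy": 0, "wz": 0}
    - {"dx": -0.01, "dy": 0.013, "dz": 0.002, "wx": 0, "wy": 0, "wz": 0}
    - {"dx": -0.012, "dy": 0.011, "dz": 0, "wx": 0, "wy": 0, "wz": 0}
    - {"dx": -0.014, "dy": 0.009, "dz": 0, "wx": 0, "wy": 0, "wz": 0}
    - {"dx": -0.014, "dy": 0.006, "dz": 0, "wx": 0, "wy": 0, "wz": 0}
    - {"dx": 0, "dy": 0, "dz": 0, "wx": 0, "wy": 0, "wz": 0}

```text
time: 13.2
tcp_pos: [0.5172, 0.2396, 0.0903]
ee_rot: [[-0.998, -0.07, -0.006], [-0.07, 0.997, -0.009], [0.006, -0.009, -1.0]]
ft_force: [0.9, -0.1, -0.6]
finger_gap: -0.0003
```

```bash
python3 -c "
from h import *
delta([.456,.126,.091],96)
for f in (105,95,85): print(f,[np.round(x,3).tolist() for x in lev(f)])
p=env.read_camera('scene');cv2.imwrite('pics/l1.png',cv2.resize(p['image'][140:340,290:490],(600,600)))"
```

```text
t 13.2 pos [0.5172 0.2396 0.0903] gap -0.0003 F [ 0.9 -0.1 -0.6] T [ 0.02 -0.05  0.03]
tool delta m [ 0.069  -0.109   0.0007] ntr 3.0
yaw_y 94.03 tilt fix wx,wy [-0.49 -0.36] wz total -1.97 q [-0.57  0.6   0.07  2.05 -0.08  0.5   1.2 ]
105 [[0.504, 0.228, 0.091], [0.014, -0.011, -0.001]]
95 [[0.518, 0.235, 0.091], [-0.001, -0.005, -0.001]]
85 [[0.533, 0.239, 0.091], [-0.016, -0.002, -0.001]]
```

View pics/l1.png

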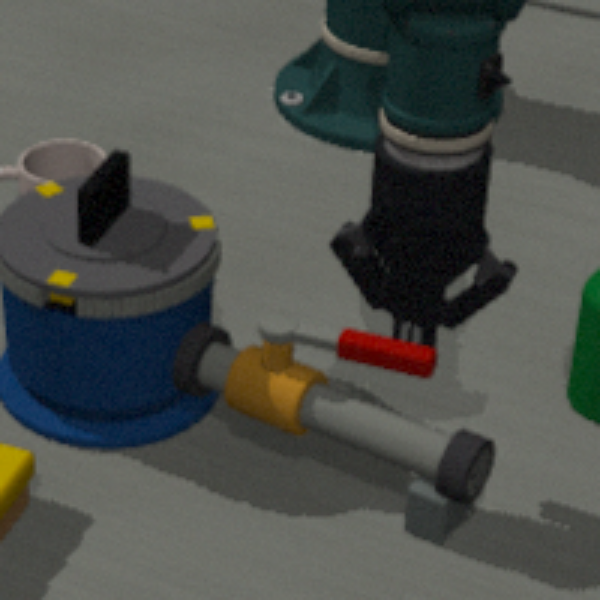

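Call:
arm_command:
  rows:
    - {"dx": -0.008, "dy": 0, "dz": 0, "wx": -0.4, "wy": -0.3, "wz": 0}
    - {"dx": -0.007, "dy": 0, "dz": 0, "wx": 0, "wy": 0, "wz": 0}
    - {"dx": -0.005, "dy": 0, "dz": 0, "wx": 0, "wy": 0, "wz": 0}
    - {"dx": -0.003, "dy": 0, "dz": 0, "wx": 0, "wy": 0, "wz": 0}

```text
time: 13.65
tcp_pos: [0.5362, 0.2425, 0.0899]
ee_rot: [[-0.997, -0.073, -0.008], [-0.073, 0.997, -0.001], [0.008, -0.0, -1.0]]
ft_force: [-3.3, -0.3, 1.2]
finger_gap: -0.0001
```

Call:
arm_command:
  rows:
    - {"dx": -0.004, "dy": 0, "dz": 0, "wx": 0, "wy": 0, "wz": 0}
    - {"dx": -0.004, "dy": 0, "dz": 0, "wx": 0, "wy": 0, "wz": 0}

```text
time: 13.85
tcp_pos: [0.5374, 0.2423, 0.0894]
ee_rot: [[-0.997, -0.073, -0.023], [-0.073, 0.997, -0.004], [0.024, -0.002, -1.0]]
ft_force: [-11.1, 0.3, 10.2]
finger_gap: -0.0002
```

Call:
arm_command:
  rows:
    - {"dx": -0.005, "dy": 0, "dz": -0.001, "wx": 0, "wy": -1, "wz": 0}
    - {"dx": -0.005, "dy": 0, "dz": -0.001, "wx": 0, "wy": 0, "wz": 0}
    - {"dx": -0.004, "dy": 0, "dz": 0, "wx": 0, "wy": 0, "wz": 0}

```text
time: 14.15
tcp_pos: [0.537, 0.2422, 0.0892]
ee_rot: [[-0.997, -0.075, -0.034], [-0.075, 0.997, -0.009], [0.035, -0.007, -0.999]]
ft_force: [-7.6, 0.1, 7.2]
finger_gap: -0.0001
```

```bash
python3 -c "
from h import *
delta([.48,.242,.2],96)"
```

```text
t 14.15 pos [0.537  0.2422 0.0892] gap -0.0001 F [-7.6  0.1  7.2] T [-0.12  1.51 -0.03]
tool delta m [ 0.0607  0.0033 -0.1087] ntr 3.0
yaw_y 94.3 tilt fix wx,wy [-0.39 -2.  ] wz total -1.7 q [-0.54  0.63  0.06  1.99 -0.08  0.56  1.23]
```

Call:
arm_command:
  rows:
    - {"dx": 0.02, "dy": 0, "dz": 0, "wx": 0, "wy": -1.5, "wz": 0}
    - {"dx": 0.03, "dy": 0, "dz": -0.02, "wx": 0, "wy": 0, "wz": 0}
    - {"dx": 0, "dy": 0.01, "dz": -0.05, "wx": 0, "wy": 0, "wz": 0}
    - {"dx": 0, "dy": 0.02, "dz": -0.05, "wx": 0, "wy": 0, "wz": 0}
    - {"dx": 0, "dy": 0.04, "dz": -0.05, "wx": 0, "wy": 0, "wz": 0}
    - {"dx": 0, "dy": 0.05, "dz": 0, "wx": 0, "wy": 0, "wz": 0}
    - {"dx": 0, "dy": 0.05, "dz": 0, "wx": 0, "wy": 0, "wz": 0}
    - {"dx": 0, "dy": 0.05, "dz": 0, "wx": 0, "wy": 0, "wz": 0}
    - {"dx": 0, "dy": 0.05, "dz": 0, "wx": 0, "wy": 0, "wz": 0}
    - {"dx": 0, "dy": 0, "dz": 0, "wx": 0, "wy": 0, "wz": 0}
    - {"dx": 0, "dy": 0, "dz": 0, "wx": 0, "wy": 0, "wz": 0}

```text
time: 15.25
tcp_pos: [0.4834, 0.5089, 0.2602]
ee_rot: [[-0.998, -0.064, 0.025], [-0.064, 0.998, 0.016], [-0.026, 0.014, -1.0]]
ft_force: [-0.0, -0.8, 0.2]
finger_gap: -0.0001
```

Run:
```python
from h import *
delta([.48,.242,.2],96)
P={n:env.read_camera(n) for n in('top','scene')}
for n,p in P.items():
    y=sorted(yellow(p,np.array([.5365,.003]),.1,.1385),key=lambda a:-a[1])[:3];B=np.array([a for a,_ in y]);print(n,'cover',B.mean(0),len(B))
    hsv=cv2.cvtColor(p['image'],cv2.COLOR_BGR2HSV)
    m=cv2.inRange(hsv,(0,150,60),(8,255,255))|cv2.inRange(hsv,(172,150,60),(180,255,255))
    k,l,st,cc=cv2.connectedComponentsWithStats(m)
    for i in range(1,k):
        w=back(p,cc[i],.113)[0]
        if st[i,4]>30 and abs(w[0]-.53)<.15 and abs(w[1]-.2)<.15:
            v,u=np.where(l==i);W=back(p,np.c_[u,v],.113)[:,:2];e=np.linalg.svd(W-W.mean(0))[2][0] if len(W)<5000 else 0
            print('red',w,st[i,4],'axis dir',np.degrees(np.arctan2(e[1],e[0]))%180,'from pivot',np.degrees(np.arctan2(*(w[:2]-A)[::-1])))
    for t in('soap','mug','brush','spanner'): print(t,[np.round(d['xyz'],3).tolist() for d in env.search_frame(p,t)[:1]])
cv2.imwrite('pics/f.png',np.hstack([rect(P['top'],.53,.15,.113,.2,400),cv2.resize(P['scene']['image'][160:340,270:450],(400,400))]))
```

```text
t 15.25 pos [0.4834 0.5089 0.2602] gap -0.0001 F [-0.  -0.8  0.2] T [-0.06 -0.03 -0.  ]
tool delta m [ 0.022  -0.267   0.0559] ntr 6.0
yaw_y 93.68 tilt fix wx,wy [0.81 1.48] wz total -2.32 q [-0.94  0.52  0.1   1.66 -0.05  0.93  0.8 ]
top cover [0.53683413 0.00343436] 3
red [0.55676515 0.23083686 0.113     ] 207 axis dir 83.74777243596122 from pivot 84.73482638923237
soap [[0.37, 0.331, 0.106]]
mug [[0.386, -0.139, 0.004]]
brush [[0.762, 0.017, 0.043]]
spanner [[0.717, -0.25, 0.005]]
scene cover [0.5399321  0.00249485] 3
red [0.56467952 0.2312832  0.113     ] 311 axis dir 79.3522484910066 from pivot 79.16134433876854
soap [[0.39, 0.35, 0.084]]
mug [[0.369, -0.155, 0.068]]
brush [[0.561, 0.216, 0.118]]
spanner [[0.728, -0.246, 0.009]]
```

View pics/f.png

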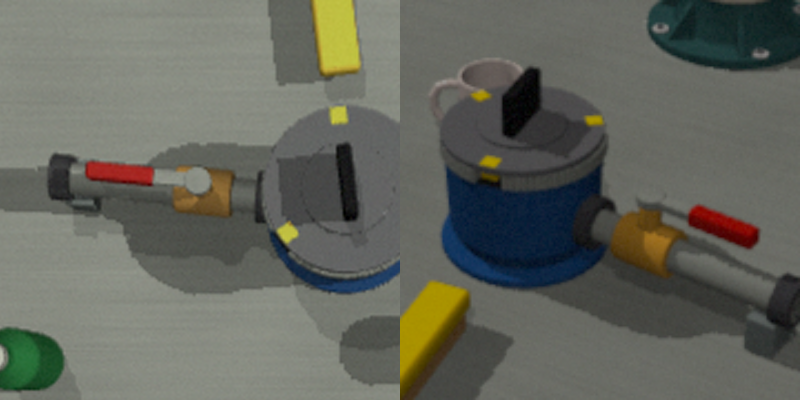

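Call:
arm_command:
  rows:
    - {"dx": 0, "dy": 0, "dz": 0, "wx": 0, "wy": 0, "wz": 0}
    - {"dx": 0, "dy": 0, "dz": 0, "wx": 0, "wy": 0, "wz": 0}
    - {"dx": 0, "dy": 0, "dz": 0, "wx": 0, "wy": 0, "wz": 0}
    - {"dx": 0, "dy": 0, "dz": 0, "wx": 0, "wy": 0, "wz": 0}
  jaw: 0.06

```text
time: 16.15
tcp_pos: [0.4829, 0.5064, 0.2605]
ee_rot: [[-0.998, -0.061, 0.023], [-0.061, 0.998, 0.015], [-0.024, 0.013, -1.0]]
ft_force: [-0.5, 1.1, 0.6]
finger_gap: 0.0583
```

```bash
python3 -c "
from station import env
print(env.read_state()['ft_force']);print(env.finish_job())"
```

```text
[-0.47452889  1.09321293  0.55966381]
the job is handed in; nothing more can be done
None
```

The cover is seated on the pot and the valve lever is at its open end stop. I handed the job in at about 16 s of the 72 s allowed; no verdict is reported.

- **Cover:** I gripped it by the handle, turned it about 48° to line up with the notches at 7°, and lowered it until it touched down at the seated height. After release, both cameras put it within about 2 mm of the rim centre (0.3 mm in the top view), at the seated height and turned to match the notches. I did not measure its tilt as an angle. The two cameras disagree by a steady 3 mm or so, and I allowed for that.
- **Lever:** I pushed it round with the closed fingers until it stalled at 8–11 N. The last top picture shows it along the pipe, at 84–85° against 85.4° expected. The scene camera read 79°, which is past the stop, so that reading is probably biased by the picture height I assumed for the lever.
- **Bystanders:** Most detections sit close to where they started, the largest shift being about 10 mm on the mug. The scene camera's last brush detection was false because it landed on the lever, but the top view has the brush within 4 mm of its start.
- **Arm:** At hand-in the gripper was open and well clear, with no contact force beyond sensor noise.

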